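Line up the sauce pots on the warming plate and hold its knob at the third click

ROBOT

A 6-joint arm with a two-finger parallel gripper is mounted at the origin on a cart in front of the work surface, level with it; the furniture and walls round the work are solid. World frame = base frame: x ahead of the robot, y to its left, z up, the work surface at z = 0. Lengths are in m, angles in rad, forces in N, time in s.
With the tool pointing down it reaches from about 0.3 to 0.775 m from the base axis. Payload 14.6 kg.
Tool frame: the origin (TCP) lies at the very end of the fingers, on their centre line; the grasp point (between the pads) lies arm.grip_point_offset behind it (arm.grip_point_offset is the distance from the TCP to the grasp point, in m); z points along the fingers, y is the direction in which the jaws open and shut (so a half turn about z gives the same grasp; the last joint's range is limited). The gripper opens to 94 mm and grips with 3 to 60 N. Pads are 16 mm wide; open, the fingers measure 119 mm over their backs; the gripper's body (75 mm by 177 mm) begins 78 mm behind the grasp point.
Start: joints at [1.083, 0.3, 1.521, -0, 1.321, -0.067], TCP at [0.225, 0.502, 0.205] pointing down, gripper open.
Joint ranges: [-3.03, 3.03], [-0.79, 2.21], [0.23, 2.52], [-1.04, 4.18], [0, 3.07], [-2.55, 2.55]. Speed limits (rad/s): [2.22, 2.22, 2.57, 3.14, 3.14, 3.14].

INTERFACE

Orientations are given as a rotation vector (axis times angle).
In Python, from bench import monitor, viewer, job, arm gives the robot as it stands. The module is installed in compiled form; this text tells all that it offers.
- The arm moves only by the tool arm_command, never from a script. Its argument "series" is a list of rows, each a list of 6 numbers: the shift along the tool's x, y, z in units of 0.75 m (1.0 is 0.75 m), then the turn, a rotation vector about the tool's x, y, z in units of 90 degrees (1.0 is 90 degrees). A call has 1 to 20 rows; each row is the pose to reach, as a shift and turn from the pose commanded when the call began, along the tool's axes at that moment; what a row does not reach only later rows make up. A row lasts 1/8 s, in which the tool goes at most 62.5 mm and 10.7 degrees, less where a joint would pass 70% of its speed; a pose out of reach is approached as far as the arm can. A call with a number of a shift or a turn outside -1 to 1 is refused whole. A call with a gripper value outside its range is refused whole. "claw" is the opening, from -1 (shut) to 1 (fully open), set as the call begins (left out, the last holds). The fingers move at their own pace and stop on an object; the grip force is fixed at half the most. Time passes only in rows, so rows that repeat a pose let the fingers close. It gives the time, the measured TCP pose, the force and the opening at its end, in the units of the state.
- monitor.read_state(): the state, without advancing time (a new reading comes with each control period).
- viewer.capture(name): name is "scene" or "top" or "wrist"; returns a dict with "color" (480x640x3 uint8, red, green, blue), "vertical_fov" (degrees; the focal length in pixels is half the picture's height over the tangent of half this angle, whatever the lens; pixels are square), "cx", "cy" (the principal point, pixels), "R" (3x3) and "t" (3): a world point X has camera coordinates R X + t. Camera axes: x right, y down, z forward; pixel columns grow to the right and rows downward; lengths in m; the calibration is good to about 2 mm. A picture is of the moment at which its call begins. There is no depth.
- job.job_done(): hands the job in, once; it reports no verdict.
Trained networks look in a picture, given as the dict that the camera call returned (one of the last four; its "shot" number tells which), for a name from the list of things; names that differ only in an ending like _2 or _b are one class to them, and where a whole thing is asked for, a point or a joint stands for the part that bears it (a point fixed in the world has none). Each returns a list of dicts, best first, with "score" (0 to 1); they miss things now and then, are a little off and sometimes report something else, mostly with a low value. They report only what shows in the picture. A call takes as long as a camera call.
- viewer.recognise(picture, thing): "at" ([column, row] in pixels, amid what is visible of it).
- viewer.tip_of(picture, thing): "at" ([column, row] in pixels: a listed point, or the origin of a listed thing).
The state is a dict: "t": time; "joint_positions": joint angles; "joint_vel": joint speeds; "joint_torque": joint torques, N m; "ee_pos": TCP position; "ee_rot": TCP orientation; "contact_force": force on the tool from outside, world axes, zero at the start; "moment": the same for the moment, N m; "finger_gap": opening from 0.0 (shut) to 1.0 (fully open).
Only numpy, scipy, OpenCV 4.12 (cv2) and the standard library are available. Lean on these libraries where they do the work, as an engineer would, in place of code of your own. Each camera call takes 0.05 s, during which the arm holds its last target.

TASK

Slide the three little sauce pots over the warming plate (push or nudge them, do not lift or tip them) so that each stands inside a ring mark of its own, well centred, and they make an even row. Then turn the plate's knob clockwise by feel, one click for each pot, to the third click and not beyond it; the knob is sprung and runs back to off when let go, so keep hold of it and finish the program while holding it there. Leave everything else as it stands.

Things in the scene. Friction and masses are not known exactly. Their poses are not given: they have to be found in the camera images.
- warmer: Fixed low warming plate: black tray 150 mm deep (its x), 405 mm long (its y), flat metal top at 20 mm height reaching 71 mm before and behind the origin and 150 mm to either side; grey box with the knob at the right end (knob axis 205 mm right of the origin; 138 x 94 mm, top at 36 mm). Origin on the worktop under the middle ring; x to the back, y left along the row, z up.
- zone_1 (a point): Centre of the left ring mark, on the metal top (height 20 mm). The dark ring is flat, 72 mm inside diameter; the three centres stand 100 mm apart on the plate's y axis. Any pot may stand in any ring.
- zone_2 (a point): Centre of the middle ring mark, on the metal top (height 20 mm). The dark ring is flat, 72 mm inside diameter; the three centres stand 100 mm apart on the plate's y axis. Any pot may stand in any ring.
- zone_3 (a point): Centre of the right ring mark, on the metal top (height 20 mm). The dark ring is flat, 72 mm inside diameter; the three centres stand 100 mm apart on the plate's y axis. Any pot may stand in any ring.
- pot_white_mid (a point): Centre (half-way up) of the white open sauce pot: upright round cup, 52 mm outside diameter, 56 mm high, 4 mm wall, about 160 g, loose on the metal top; its centre is 48 mm above the worktop. It starts next to a ring mark, off its centre by 2 to 5 cm.
- pot_blue_mid (a point): Centre (half-way up) of the blue open sauce pot: upright round cup, 52 mm outside diameter, 56 mm high, 4 mm wall, about 160 g, loose on the metal top; its centre is 48 mm above the worktop. It starts next to a ring mark, off its centre by 2 to 5 cm.
- pot_terracotta_mid (a point): Centre (half-way up) of the terracotta open sauce pot: upright round cup, 52 mm outside diameter, 56 mm high, 4 mm wall, about 160 g, loose on the metal top; its centre is 48 mm above the worktop. It starts next to a ring mark, off its centre by 2 to 5 cm.
- knob (a joint): Angle of the knob in rad: 0 = off, growing clockwise seen from above; clicks (felt detents) at 0.4, 0.8, 1.2 (the third) and 1.6, end stop at 1.7. A spring always turns it back to 0 when let go; about 0.05 to 0.22 N m is needed, easing just past the crest half-way between two clicks and stiffening sharply as each click is passed.
- knob_grip (a point): On the knob's vertical axis at grip height, 65 mm above the worktop. Black bar grip 50 x 13 mm, top at 75 mm, to be pinched across its thickness from above, on a round skirt (58 mm across, top at 45 mm). The point turns with the knob: at off its x axis is the warmer's, and the bar's white-lined end points 0.6 rad counter-clockwise (from above) of that. Red dot: off; white dots: the four clicks.
- mug_tea_mid (a point): Bystander: spotted mug, 92 mm wide, 93 mm high, on the hob, far right; this point is half-way up its middle. Not to be moved.
- salt_shaker_mid (a point): Bystander: grey salt shaker, 44 mm wide, 90 mm high, on the hob to the right; this point is half-way up. Not to be moved.
- lemon_mid (a point): Bystander: lemon, 78 x 55 x 56 mm, on the hob at the back right; this point is its middle. Not to be moved.

How it is judged:
On the way, in this order (a step that is already met when the one before it is completed fails the run):
1. the three pots stand in an even row, one in each ring, with the knob still off (horizontal distance between any of pot_white_mid, pot_blue_mid, pot_terracotta_mid and zone_1 below 0.01 m and horizontal distance between any of pot_white_mid, pot_blue_mid, pot_terracotta_mid and zone_2 below 0.01 m and horizontal distance between any of pot_white_mid, pot_blue_mid, pot_terracotta_mid and zone_3 below 0.01 m and angle between each of pot_white_mid, pot_blue_mid, pot_terracotta_mid's own z axis and vertical below 0.15 rad and z of each of pot_white_mid, pot_blue_mid, pot_terracotta_mid in the frame of warmer below 0.054 m and value of joint knob below 0.2 rad), for 0.2 s.
2. the knob is turned to the first click (value of joint knob above 0.3 rad).
3. the knob is held by the fingers at the third click (value of joint knob between 1.05 and 1.35 rad and contact force between the fingers and knob above 1 N), for 0.2 s.
At the end, for the whole second after the job is handed in: Each ring has a pot within 10 mm of its centre, all three upright on the plate; the fingers still hold the knob, at rest, at the third click (joint 1.05 to 1.35 rad) (all of step 3 and horizontal distance between any of pot_white_mid, pot_blue_mid, pot_terracotta_mid and zone_1 below 0.01 m and horizontal distance between any of pot_white_mid, pot_blue_mid, pot_terracotta_mid and zone_2 below 0.01 m and horizontal distance between any of pot_white_mid, pot_blue_mid, pot_terracotta_mid and zone_3 below 0.01 m and angle between each of pot_white_mid, pot_blue_mid, pot_terracotta_mid's own z axis and vertical below 0.15 rad and z of each of pot_white_mid, pot_blue_mid, pot_terracotta_mid in the frame of warmer below 0.054 m and velocity of joint knob between -0.1 and 0.1 rad/s); the arm keeps its last pose, push and grip.
It fails at once if a pot is lifted (15 mm or more) off the plate (z of any of pot_white_mid, pot_blue_mid, pot_terracotta_mid in the frame of warmer above 0.063 m).
It fails at once if a pot is tipped over (angle between any of pot_white_mid, pot_blue_mid, pot_terracotta_mid's own z axis and vertical above 0.5 rad).
It fails at once if the knob is turned beyond the third click (value of joint knob above 1.5 rad).
It fails at once if a bystander is moved by more than 3 cm (distance of any of mug_tea_mid, salt_shaker_mid, lemon_mid from where it was at the start of the episode above 0.03 m).
It also fails if it takes over 54 s, if anything falls off the work surface, if the arm or the gripper's body presses on something with over 40 N, if the wrist force passes 120 N, or if a joint passes its speed limit or range.

## Working session

There is one attempt and no reset: what is moved stays moved. The work goes in short steps, Python scripts to look and compute and a tool call to move; the robot and the scene stay as the last step left them, time stands still between calls to the robot, and variables do not carry over. Pictures are saved under pics/ and viewed, and the job is handed in when it is done.

Besides the shell and the picture viewer there is one more tool, called after "Request:" by a JSON object that holds its "method" and its "body", one argument or row to a line. arm_command: Moves the arm, as the interface text tells. Its arguments: {"type":"object","properties":{"series":{"type":"array","items":{"type":"array","items":{"type":"number","minimum":-1,"maximum":1}}},"claw":{"type":"number"}},"required":["series"]}

```bash
mkdir -p pics; ls; python3 - <<'E'
from bench import monitor, viewer, job, arm
import cv2,json
s=monitor.read_state()
print(s); print(arm.grip_point_offset)
for n in ["scene","top","wrist"]:
    p=viewer.capture(n)
    cv2.imwrite(f"pics/{n}0.png",p["color"][:,:,::-1])
    print(n,p["vertical_fov"],p["cx"],p["cy"],p["R"],p["t"],p["shot"])
    for th in ["pot_white_mid","pot_blue_mid","pot_terracotta_mid","zone_1","zone_2","zone_3","knob_grip","warmer","mug_tea_mid","salt_shaker_mid","lemon_mid"]:
        r=viewer.tip_of(p,th); print(th,[(x["at"],round(x["score"],2)) for x in r[:4]])
E
```

```text
pics
{'t': 0.0, 'joint_positions': array([ 1.08338846e+00,  3.00483199e-01,  1.52157755e+00, -1.57180630e-05,
        1.32069695e+00, -6.65958234e-02]), 'joint_vel': array([-5.65291523e-04, -9.32143843e-04, -2.54044427e-04, -6.91793564e-04,
       -1.44137006e-03,  2.75254252e-05]), 'joint_torque': array([ 2.81815737e-04, -5.31819785e+01, -3.52731335e+01,  7.08423019e-02,
        2.45099701e-02, -3.76970365e-05]), 'ee_pos': array([0.22455767, 0.50178327, 0.20488119]), 'ee_rot': array([-6.56073992e-01, -3.07201212e+00,  1.76664872e-03]), 'contact_force': array([ 0.82372543,  0.52077303, -0.03800243]), 'moment': array([ 0.01312856,  0.03571241, -0.04349922]), 'finger_gap': 0.9994116635090141}
0.0188
scene 46.65075528039192 322.071448422563 232.4444333349195 [[ 0.46387419 -0.8858991  -0.00187497]
 [-0.66626379 -0.34747235 -0.65981477]
 [ 0.58387781  0.30732027 -0.75142595]] [-0.39530403  0.39969443  0.88764644] 1
pot_white_mid [([167.2, 211.6], 0.65)]
pot_blue_mid [([221.4, 203.1], 0.61)]
pot_terracotta_mid [([245.9, 242.7], 0.74), ([256.5, 238.0], 0.31), ([409.2, 249.1], 0.15)]
zone_1 
[... 843 characters left out ...]
35.0, 256.4], 0.97), ([274.6, 252.0], 0.79), ([202.4, 263.9], 0.64)]
zone_3 [([235.0, 256.4], 0.97), ([274.6, 252.0], 0.79), ([202.4, 263.9], 0.64)]
knob_grip [([311.8, 247.6], 0.88)]
warmer [([236.9, 257.4], 0.93)]
mug_tea_mid [([448.8, 224.9], 0.84)]
salt_shaker_mid [([394.1, 252.2], 0.5)]
lemon_mid [([388.6, 209.6], 0.66)]
wrist 70.30678730341327 316.0365469620797 239.9336950321559 [[ 0.40857968  0.91272171  0.00131684]
 [ 0.87741205 -0.39316992  0.27489182]
 [ 0.25141747 -0.1111598  -0.96147426]] [-0.55041429 -0.02917463  0.39162536] 3
pot_white_mid []
pot_blue_mid []
pot_terracotta_mid []
zone_1 []
zone_2 []
zone_3 []
knob_grip []
warmer []
mug_tea_mid []
salt_shaker_mid []
lemon_mid []
```

```bash
python3 - <<'E'
import cv2
a=cv2.imread("pics/top0.png"); cv2.imwrite("pics/topc.png",cv2.resize(a[190:330,130:340],None,fx=3.8,fy=3.8,interpolation=cv2.INTER_CUBIC))
E
```

```text
(no output)
```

View pics/top0.png

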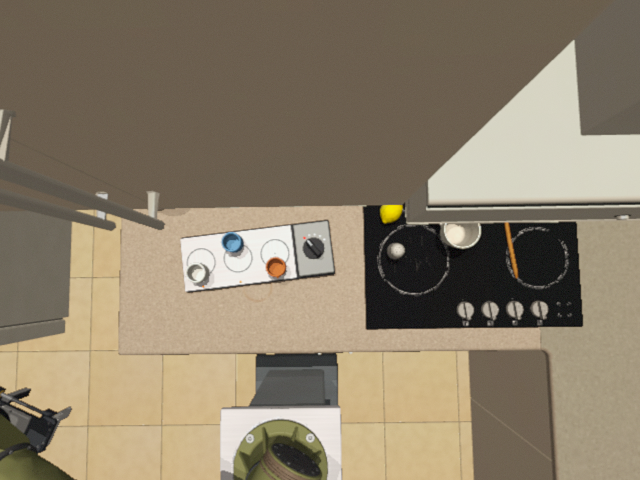

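View pics/scene0.png

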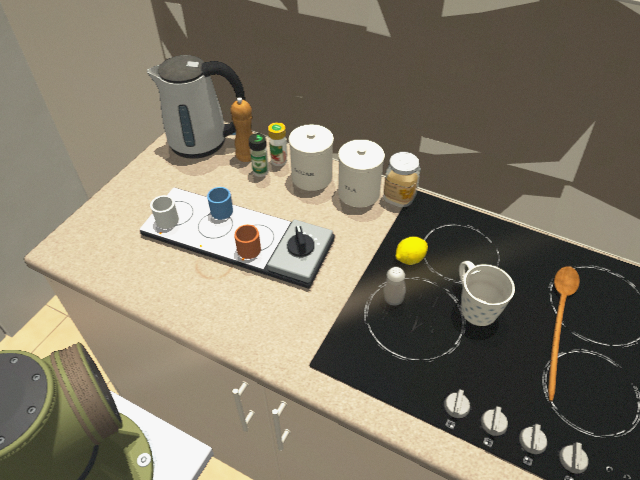

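View pics/wrist0.png

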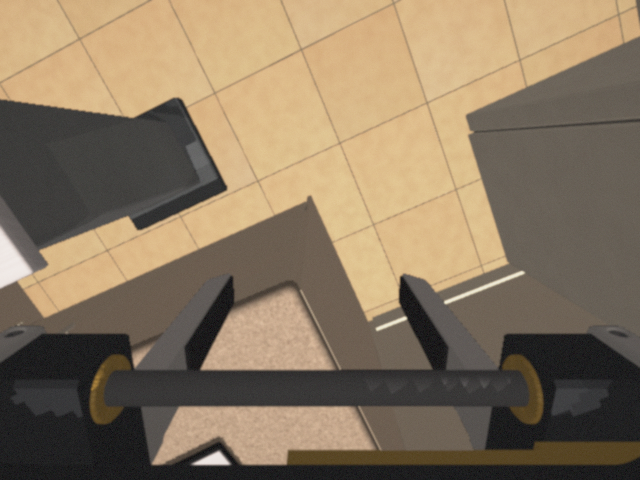

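View pics/topc.png

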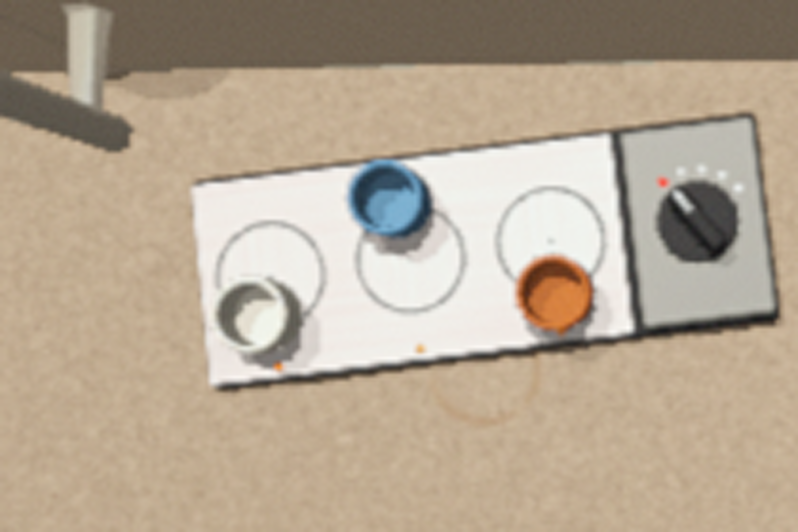

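The top view shows the plate left of centre. In the crop, white sits below-left of the left ring, blue sits above the middle ring and terracotta below the right ring. The ring centres are at about (271,275), (411,259) and (551,241), and the knob is at (697,221). The kettle and canisters stand behind the plate. Next I fit the plate pose from these points.

```bash
cat > h.py <<'E'
import numpy as np
from scipy.optimize import least_squares
from scipy.spatial.transform import Rotation as Ro
def f(p): return 240/np.tan(np.radians(p["vertical_fov"])/2)
def proj(p,X):
    c=np.asarray(X)@np.asarray(p["R"]).T+p["t"]; return c[...,:2]/c[...,2:]*f(p)+[p["cx"],p["cy"]]
def back(p,uv,z):
    d=np.asarray(p["R"]).T@np.array([(uv[0]-p["cx"])/f(p),(uv[1]-p["cy"])/f(p),1]); o=-np.asarray(p["R"]).T@p["t"]
    return o+d*(z-o[2])/d[2]
def W(q,P):
    P=np.asarray(P,float); c,s=np.cos(q[2]),np.sin(q[2])
    return np.stack([q[0]+c*P[...,0]-s*P[...,1],q[1]+s*P[...,0]+c*P[...,1],P[...,2]],-1)
E
python3 - <<'E'
import numpy as np,cv2
from h import *
from bench import viewer
p=viewer.capture("top"); s=viewer.capture("scene")
C=lambda u,v:(130+(u+.5)/3.8-.5,190+(v+.5)/3.8-.5)
obj=[[.071,.15,.02],[-.071,.15,.02],[.071,-.15,.02],[-.071,-.15,.02],[0,.1,.02],[0,0,.02],[0,-.1,.02],[0,-.205,.075]]
uv=[C(*x) for x in [(193,183),(213,385),(615,133),(638,332),(271,275),(411,259),(551,241),(694,222)]]
r=least_squares(lambda q:(proj(p,W(q,obj))-uv).ravel(),[.55,.2,0])
print(r.x,r.fun.reshape(-1,2).round(2))
q=r.x
for n,c in dict(w=(259,314),b=(389,198),t=(555,293)).items():
    X=back(p,C(*c),.076); d=X[:2]-q[:2]; cc,ss=np.cos(q[2]),np.sin(q[2]); print(n,X,(cc*d[0]+ss*d[1],-ss*d[0]+cc*d[1]))
print("knob",W(q,[0,-.205,.065]), "cam", )
print(proj(s,W(q,obj)).round(1))
im=s["color"][:,:,::-1].copy()
cv2.imwrite("pics/sc1.png",cv2.resize(im[120:310,120:440],None,fx=2.5,fy=2.5,interpolation=cv2.INTER_CUBIC))
for u in proj(s,W(q,obj)): cv2.circle(im,tuple(int(round(a)) for a in u),1,(0,0,255),-1)
cv2.imwrite("pics/sc2.png",cv2.resize(im[120:310,120:440],None,fx=2.5,fy=2.5,interpolation=cv2.INTER_CUBIC))
# canister bases
for u in [(310,185),(360,205),(193,152),(260,172),(400,203)]: print(u,back(s,u,0))
E
```

```text
[0.55215259 0.10827982 0.10321238] [[ 0.05  0.36]
 [-0.44 -0.38]
 [-0.94  0.47]
 [-1.04  0.37]
 [ 0.34  0.03]
 [ 0.38 -0.13]
 [ 0.42  0.23]
 [ 1.19 -0.89]]
w [0.51302824 0.20241223 0.076     ] (np.float64(-0.0292177517944189), np.float64(0.09766241316055967))
b [0.59042044 0.11454338 0.076     ] (np.float64(0.03870952998922966), np.float64(0.00228751585423222))
t [0.52427492 0.00201408 0.076     ] (np.float64(-0.0386777929376175), np.float64(-0.10282801535211825))
knob [ 0.57327358 -0.09562923  0.065     ] cam
[[174.  185.6]
 [139.5 227.5]
 [290.7 220.3]
 [262.9 267.4]
 [176.3 211.7]
 [215.5 223.8]
 [256.3 236.5]
 [300.1 233.2]]
(310, 185) [ 0.77504636 -0.00763641  0.        ]
(360, 205) [ 0.76996228 -0.14253999  0.        ]
(193, 152) [0.74361101 0.31445077 0.        ]
(260, 172) [0.75865681 0.12330139 0.        ]
(400, 203) [ 8.18936709e-01 -2.22456770e-01  1.11022302e-16]
```

View pics/sc2.png

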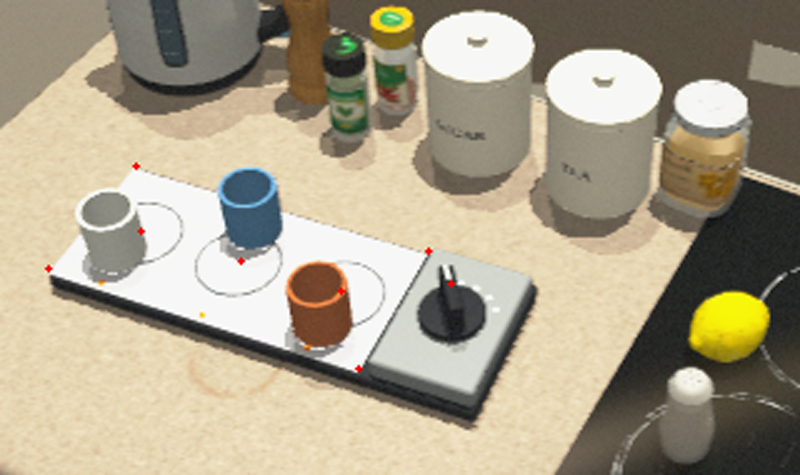

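```bash
cat >> h.py <<'E'
def down(h): # tool z down, y (jaw) at heading h
    y=np.array([np.cos(h),np.sin(h),0]); z=np.array([0,0,-1.]); return np.stack([np.cross(y,z),y,z],1)
def plan(cur_p,cur_rv,pts):
    R0=Ro.from_rotvec(cur_rv)
    for (x,y,z,h) in pts:
        d=R0.inv().apply(np.array([x,y,z])-cur_p)/.75
        r=(R0.inv()*Ro.from_matrix(down(h))).as_rotvec()/(np.pi/2)
        print(np.r_[d,r].round(4).tolist())
E
python3 - <<'E'
from h import *
from bench import monitor
s=monitor.read_state()
plan(s["ee_pos"],s["ee_rot"],[(.47,.22,.2,.103)])
E
```

```text
[-0.4522, -0.2096, 0.0073, -0.0, -0.0, 0.6665]
```

Request:
{"method": "arm_command", "body": {
  "series": [
    [-0.452, -0.21, 0.007, 0, 0, 0.666],
    [-0.452, -0.21, 0.007, 0, 0, 0.666],
    [-0.452, -0.21, 0.007, 0, 0, 0.666],
    [-0.452, -0.21, 0.007, 0, 0, 0.666],
    [-0.452, -0.21, 0.007, 0, 0, 0.666],
    [-0.452, -0.21, 0.007, 0, 0, 0.666],
    [-0.452, -0.21, 0.007, 0, 0, 0.666],
    [-0.452, -0.21, 0.007, 0, 0, 0.666],
    [-0.452, -0.21, 0.007, 0, 0, 0.666]
  ]
}}

```text
t: 3.02
ee_pos: [0.4691, 0.2208, 0.2003]
ee_rot: [-2.1, -2.336, -0.0]
contact_force: [-0.6, 0.2, 0.8]
finger_gap: 1.002
```

```bash
python3 - <<'E'
from h import *
import cv2,pickle
from bench import monitor,viewer
s=monitor.read_state(); print(s["t"],s["ee_pos"],s["ee_rot"],s["joint_positions"])
w=viewer.capture("wrist"); pickle.dump(w,open("w1.pkl","wb"))
im=w["color"][:,:,::-1].copy(); 
cv2.imwrite("pics/w1.png",im)
q=[0.55215259,0.10827982,0.10321238]
obj=[[.071,.15,.02],[-.071,.15,.02],[.071,-.15,.02],[-.071,-.15,.02],[0,.1,.02],[0,0,.02],[0,-.1,.02],[0,-.205,.075]]
u=proj(w,W(q,obj)); print(u.round(1))
for a in u: cv2.circle(im,tuple(int(round(b)) for b in a),3,(0,0,255),-1)
cv2.imwrite("pics/w1b.png",im)
for th in ["pot_white_mid","pot_blue_mid","pot_terracotta_mid","zone_1","knob_grip"]:
    for r in viewer.tip_of(w,th)[:3]: print(th,r["at"],round(r["score"],2),back(w,r["at"],dict(z=.02,p=.048,k=.065)[th[0]]).round(4))
E
```

```text
3.025 [0.46909141 0.22081105 0.20031463] [-2.10048741e+00 -2.33605703e+00 -2.48601422e-04] [3.69232295e-01 2.33943246e-01 1.61665916e+00 1.32741787e-04
 1.29087748e+00 2.63100169e-01]
[[449.7 192.8]
 [315.4 192.4]
 [424.3 423.8]
 [314.9 423.7]
 [380.  238.2]
 [375.4 320. ]
 [371.4 391.4]
 [374.5 498.2]]
pot_white_mid [353.1, 240.1] 0.84 [0.5088 0.21   0.048 ]
pot_blue_mid [418.9, 326.0] 0.7 [0.5934 0.1209 0.048 ]
pot_terracotta_mid [340.7, 412.0] 0.83 [ 0.5228 -0.0011  0.048 ]
zone_1 [379.6, 236.2] 0.91 [0.5411 0.2099 0.02  ]
zone_1 [376.8, 319.2] 0.58 [0.5536 0.1095 0.02  ]
```

View pics/w1b.png

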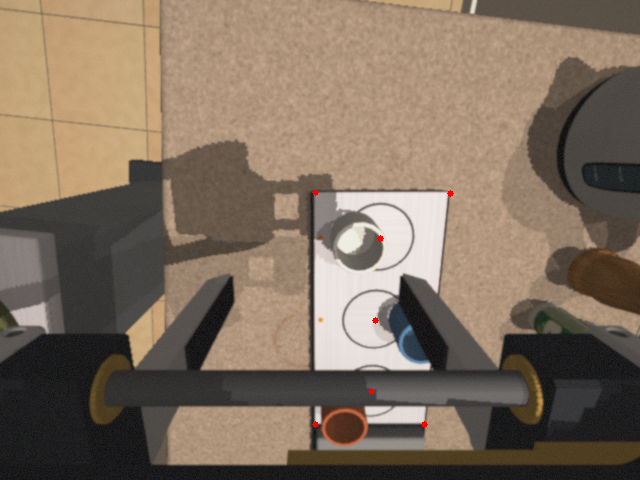

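```bash
python3 - <<'E'
from h import *
import cv2,pickle
w=pickle.load(open("w1.pkl","rb"))
q=[0.55215259,0.10827982,0.10321238]
im=w["color"][:,:,::-1].copy()
t=np.linspace(0,6.283,60)
def circ(c,r,z,col):
    P=np.stack([c[0]+r*np.cos(t),c[1]+r*np.sin(t),0*t+z],-1); cv2.polylines(im,[(proj(w,P)*16).round().astype(int)],True,col,1,cv2.LINE_AA,4)
for yy in (.1,0,-.1): circ(W(q,[0,yy,0]),.036,.02,(0,0,255))
for c in [(.513,.2024),(.5904,.1145),(.5243,.002)]: circ(c,.026,.076,(0,255,0))
circ((.513,.2024),.026,.02,(255,255,0))
cv2.imwrite("pics/w1c.png",cv2.resize(im[180:460,280:480],None,fx=2.1*1,fy=2.1))
cv2.imwrite("pics/w1c.png",cv2.resize(im[180:300,290:450],None,fx=5,fy=5))
E
```

```text
(no output)
```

View pics/w1c.png

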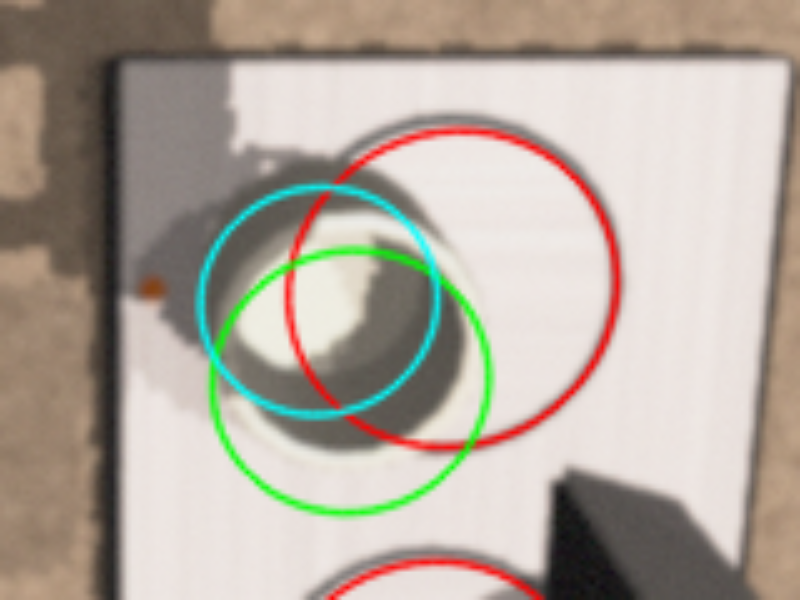

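```bash
cat >> h.py <<'E'
import cv2
T=np.linspace(0,2*np.pi,60)
def circ(p,im,c,r,z,col,S=6,o=(0,0)):
    P=np.stack([c[0]+r*np.cos(T),c[1]+r*np.sin(T),0*T+z],-1)
    u=(proj(p,P)-o+.5)*S-.5
    cv2.polylines(im,[(u*16).round().astype(int)],True,col,1,cv2.LINE_AA,4)
def crop(p,x0,y0,x1,y1,S): return cv2.resize(p["color"][y0:y1,x0:x1,::-1].copy(),None,fx=S,fy=S,interpolation=cv2.INTER_CUBIC)
E
python3 - <<'E'
from h import *
from bench import viewer
q=[0.5525,0.1095,0.1032]
a=[]
for n,b in (("top",(178,225,298,290)),("scene",(140,180,275,265))):
    p=viewer.capture(n); im=crop(p,*b,5 if n=="scene" else 6)
    S=5 if n=="scene" else 6
    for yy in (.1,0,-.1): circ(p,im,W(q,[0,yy,0]),.036,.02,(0,0,255),S,b[:2])
    for c,k in [((.513,.2024),(0,255,0)),((.5115,.2100),(255,0,255))]:
        circ(p,im,c,.026,.076,k,S,b[:2]); circ(p,im,c,.026,.02,k,S,b[:2])
    for c in [(.5904,.1145),(.5243,.002)]: circ(p,im,c,.026,.076,(0,255,0),S,b[:2]); circ(p,im,c,.026,.02,(0,255,0),S,b[:2])
    cv2.imwrite(f"pics/{n}3.png",im)
E
```

```text
(no output)
```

View pics/top3.png

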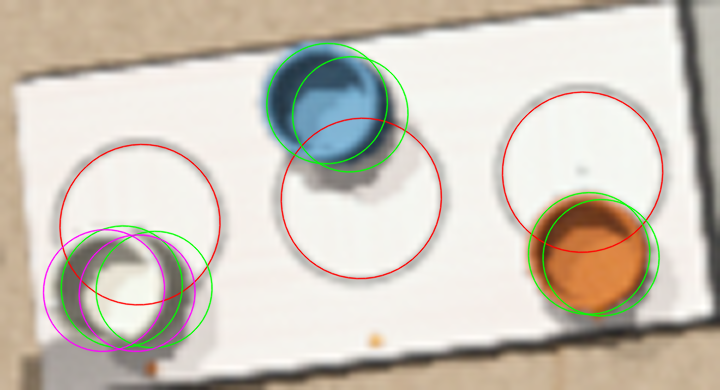

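View pics/scene3.png

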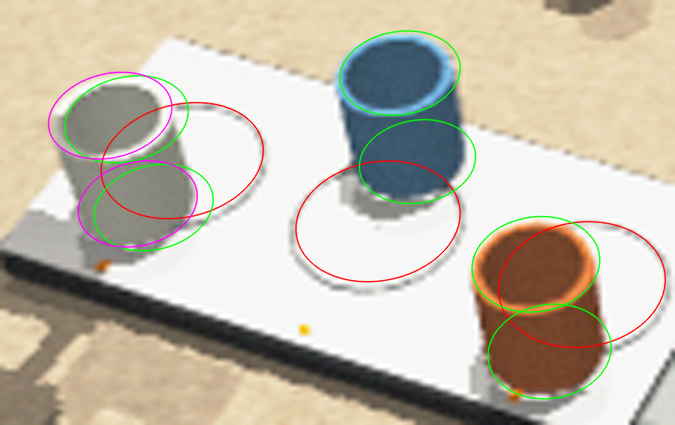

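```bash
cat >> h.py <<'E'
Q=np.array([0.5525,0.1095,0.1032])
def toplate(X):
    d=np.asarray(X)[:2]-Q[:2]; c,s=np.cos(Q[2]),np.sin(Q[2]); return np.array([c*d[0]+s*d[1],-s*d[0]+c*d[1]])
def st():
    from bench import monitor
    s=monitor.read_state(); print(round(s["t"],2),"plate",toplate(s["ee_pos"]).round(4),"z",round(s["ee_pos"][2],4),"F",s["contact_force"].round(1),"M",s["moment"].round(2),"gap",round(s["finger_gap"]*94,1))
    return s
def pp(*pts):
    s=st(); plan(s["ee_pos"],s["ee_rot"],[(*W(Q,[x,y,0])[:2],z,Q[2]+h) for x,y,z,h in pts])
E
python3 -c "
from h import *
pp((-.03,.1,.11,0),(-.03,.1,.032,0))"
```

```text
3.42 plate [-0.071   0.1184] z 0.2002 F [-0.2  0.3  0.4] M [-0.07  0.03 -0.01] gap 94.3
[-0.0246, 0.0547, 0.1203, 0.0, -0.0, 0.0006]
[-0.0246, 0.0547, 0.2243, 0.0, -0.0, 0.0006]
```

Request:
{"method": "arm_command", "body": {
  "series": [
    [-0.025, 0.055, 0.06, 0, 0, 0],
    [-0.025, 0.055, 0.12, 0, 0, 0],
    [-0.025, 0.055, 0.18, 0, 0, 0],
    [-0.025, 0.055, 0.224, 0, 0, 0],
    [-0.025, 0.055, 0.224, 0, 0, 0]
  ],
  "claw": 1
}}

```text
t: 4.05
ee_pos: [0.5115, 0.205, 0.0303]
ee_rot: [-2.102, -2.332, 0.006]
contact_force: [0.1, 1.6, 0.4]
finger_gap: 0.999
```

Request:
{"method": "arm_command", "body": {
  "series": [
    [0, 0, 0, 0, 0, 0],
    [0, 0, 0, 0, 0, 0],
    [0, 0, 0, 0, 0, 0],
    [0, 0, 0, 0, 0, 0]
  ],
  "claw": -1
}}

```text
t: 4.55
ee_pos: [0.5129, 0.2055, 0.0327]
ee_rot: [2.103, 2.333, 0.001]
contact_force: [0.5, -0.3, 0.7]
finger_gap: 0.612
```

```bash
python3 -c "
from h import *
pp((0,.1,.032,0))
from bench import viewer
p=viewer.capture('wrist');cv2.imwrite('pics/w4.png',p['color'][:,:,::-1])"
```

```text
4.55 plate [-0.0295  0.0995] z 0.0327 F [ 0.5 -0.3  0.7] M [-0.1   0.07  0.01] gap 57.5
[0.0006, 0.0393, 0.001, 0.0005, -0.0001, 0.0004]
```

View pics/w4.png

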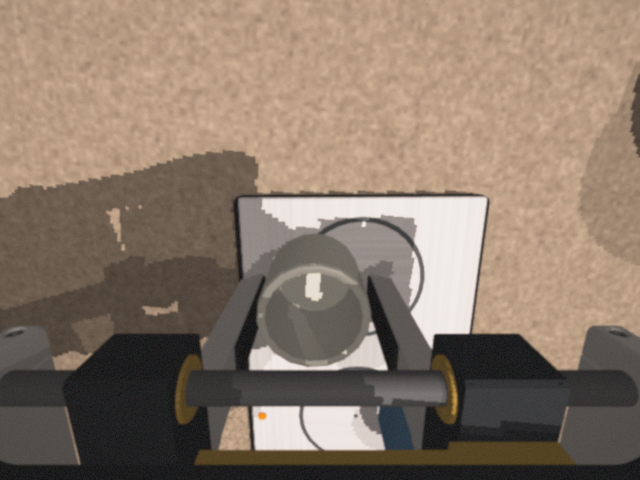

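The white pot is between the jaws, centred at about (315,315) in the image. The jaws are still closing, so I let them finish and then slide.

Request:
{"method": "arm_command", "body": {
  "series": [
    [0, 0, 0, 0, 0, 0],
    [0, 0, 0, 0, 0, 0],
    [0, 0.013, 0, 0, 0, 0],
    [0, 0.026, 0, 0, 0, 0],
    [0, 0.0393, 0, 0, 0, 0],
    [0, 0.0393, 0, 0, 0, 0]
  ]
}}

```text
t: 5.35
ee_pos: [0.5434, 0.2086, 0.0325]
ee_rot: [2.103, 2.333, 0.003]
contact_force: [2.3, -0.3, 4.1]
finger_gap: 0.534
```

```bash
python3 - <<'E'
from h import *
st()
from bench import viewer
for n,b,S in (("wrist",(180,160,480,400),2.6),):
    p=viewer.capture(n); im=crop(p,*b,S)
    for yy in (.1,0): circ(p,im,W(Q,[0,yy,0]),.036,.02,(0,0,255),S,b[:2])
    circ(p,im,W(Q,[0,.1,0]),.026,.076,(0,255,0),S,b[:2])
    cv2.imwrite(f"pics/{n}5.png",im)
E
```

```text
5.35 plate [0.0011 0.0995] z 0.0325 F [ 2.3 -0.3  4.1] M [ 0.01 -0.45  0.01] gap 50.2
```

View pics/wrist5.png

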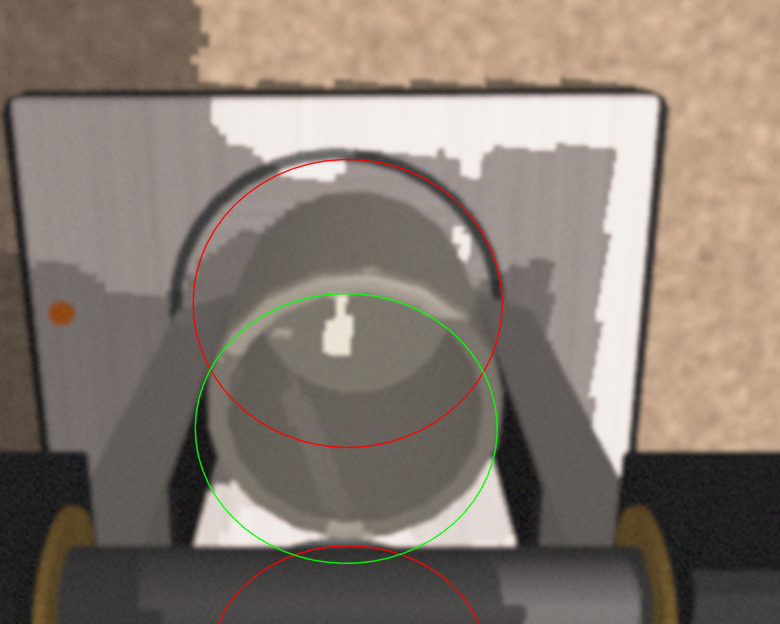

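Request:
{"method": "arm_command", "body": {
  "series": [
    [-0.0016, -0.0018, 0, 0, 0, 0],
    [-0.0033, -0.0036, 0, 0, 0, 0],
    [-0.0033, -0.0036, 0, 0, 0, 0]
  ]
}}

```text
t: 5.78
ee_pos: [0.5395, 0.2057, 0.0324]
ee_rot: [2.103, 2.334, 0.0]
contact_force: [1.3, 1.3, 5.1]
finger_gap: 0.531
```

Request:
{"method": "arm_command", "body": {
  "series": [
    [0, 0, 0, 0, 0, 0],
    [0, 0, 0, 0, 0, 0],
    [0, 0, 0, 0, 0, 0],
    [0, 0, -0.05, 0, 0, 0],
    [0, 0, -0.11, 0, 0, 0],
    [-0.06, 0.02, -0.11, 0, 0, 0],
    [-0.11, 0.04, -0.11, 0, 0, 0],
    [-0.11, 0.04, -0.11, 0, 0, 0]
  ],
  "claw": 0.62
}}

```text
t: 6.78
ee_pos: [0.5786, 0.1247, 0.1144]
ee_rot: [-2.107, -2.331, 0.001]
contact_force: [0.4, -0.6, 0.3]
finger_gap: 0.811
```

```bash
sed -i 's/^Q=.*/Q=np.array([0.551,0.1102,0.1032])/' h.py; python3 - <<'E'
from h import *
pp((.039,0,.1,0),(.039,0,.032,0))
from bench import viewer
for n,b,S in (("wrist",(120,100,540,420),1.9),):
    p=viewer.capture(n); im=crop(p,*b,S)
    for yy in (.1,0,-.1): circ(p,im,W(Q,[0,yy,0]),.036,.02,(0,0,255),S,b[:2])
    for X in ([0,.1,0],[.039,0,0],[-.039,-.1,0]): circ(p,im,W(Q,X),.026,.076,(0,255,0),S,b[:2])
    cv2.imwrite(f"pics/{n}6.png",im)
E
```

```text
6.78 plate [0.0289 0.0115] z 0.1144 F [ 0.4 -0.6  0.3] M [-0.04  0.04  0.01] gap 76.2
[-0.0154, 0.0135, 0.0192, -0.0002, 0.0002, -0.0015]
[-0.0153, 0.0135, 0.1099, -0.0002, 0.0002, -0.0015]
```

View pics/wrist6.png

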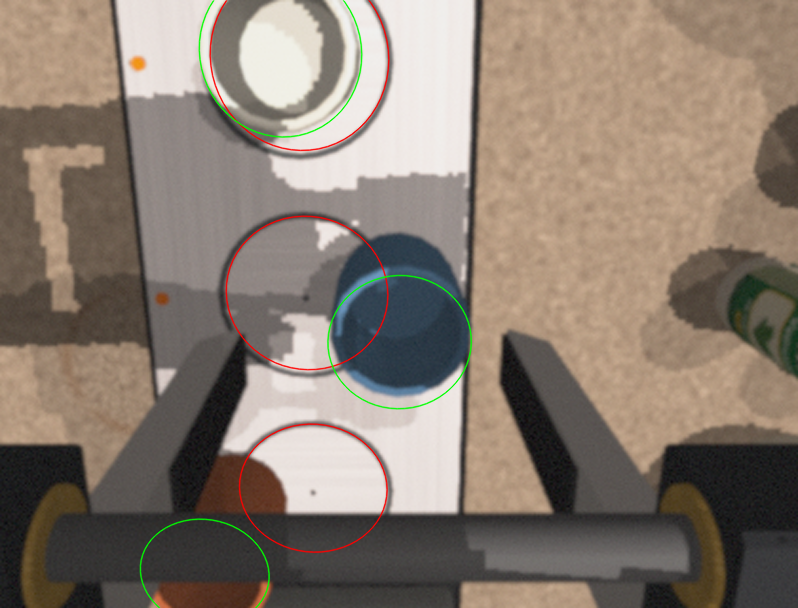

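Request:
{"method": "arm_command", "body": {
  "series": [
    [-0.0153, 0.0135, 0.02, 0, 0, 0],
    [-0.0153, 0.0135, 0.06, 0, 0, 0],
    [-0.0153, 0.0135, 0.11, 0, 0, 0],
    [-0.0153, 0.0135, 0.11, 0, 0, 0]
  ]
}}

```text
t: 7.32
ee_pos: [0.5875, 0.1165, 0.029]
ee_rot: [-2.1, -2.332, 0.007]
contact_force: [-0.0, 1.8, 0.8]
finger_gap: 0.814
```

Request:
{"method": "arm_command", "body": {
  "series": [
    [0, 0, 0, 0, 0, 0],
    [0, 0, 0, 0, 0, 0],
    [0, 0, 0, 0, 0, 0],
    [0, 0, 0, 0, 0, 0]
  ],
  "claw": -1
}}

```text
t: 7.82
ee_pos: [0.5899, 0.1165, 0.0334]
ee_rot: [2.102, 2.333, 0.002]
contact_force: [-1.4, 0.1, 7.0]
finger_gap: 0.553
```

```bash
python3 - <<'E'
from h import *
pp((.0,-.002,.032,0))
E
```

```text
7.83 plate [0.0393 0.0023] z 0.0334 F [-1.4  0.1  7. ] M [ 0.    0.24 -0.01] gap 52.0
[-0.0057, -0.0524, 0.0017, 0.0012, -0.0001, 0.0004]
```

Request:
{"method": "arm_command", "body": {
  "series": [
    [0, -0.013, 0, 0, 0, 0],
    [-0.001, -0.026, 0, 0, 0, 0],
    [-0.002, -0.04, 0, 0, 0, 0],
    [-0.0027, -0.0524, 0, 0, 0, 0],
    [-0.0027, -0.0524, 0, 0, 0, 0],
    [-0.0027, -0.0524, 0, 0, 0, 0]
  ]
}}

```text
t: 8.57
ee_pos: [0.5502, 0.1103, 0.0334]
ee_rot: [2.103, 2.334, 0.001]
contact_force: [-6.2, -0.9, 11.7]
finger_gap: 0.551
```

Request:
{"method": "arm_command", "body": {
  "series": [
    [0, 0, 0, 0, 0, 0],
    [0, 0, 0, 0, 0, 0],
    [0, 0, 0, 0, 0, 0],
    [0, 0, -0.05, 0, 0, 0],
    [0, 0, -0.11, 0, 0, 0],
    [-0.06, -0.02, -0.11, 0, 0, 0],
    [-0.115, -0.04, -0.11, 0, 0, 0],
    [-0.115, -0.04, -0.11, 0, 0, 0]
  ],
  "claw": 0.62
}}

```text
t: 9.57
ee_pos: [0.529, 0.0194, 0.1148]
ee_rot: [2.106, 2.331, -0.0]
contact_force: [-0.3, 0.6, 0.5]
finger_gap: 0.81
```

```bash
python3 - <<'E'
from h import *
pp((-.039,-.1,.1,0),(-.039,-.1,.032,0))
from bench import viewer
for n,b,S in (("wrist",(120,100,540,420),1.9),):
    p=viewer.capture(n); im=crop(p,*b,S)
    for yy in (.1,0,-.1): circ(p,im,W(Q,[0,yy,0]),.036,.02,(0,0,255),S,b[:2])
    for X in ([0,.1,0],[0,0,0],[-.039,-.1,0]): circ(p,im,W(Q,X),.026,.076,(0,255,0),S,b[:2])
    cv2.imwrite(f"pics/{n}7.png",im)
E
```

```text
9.57 plate [-0.0312 -0.0881] z 0.1148 F [-0.3  0.6  0.5] M [-0.04  0.12 -0.  ] gap 76.1
[-0.0159, -0.0103, 0.0197, -0.0001, 0.0001, -0.0014]
[-0.0159, -0.0103, 0.1104, -0.0001, 0.0001, -0.0014]
```

View pics/wrist7.png

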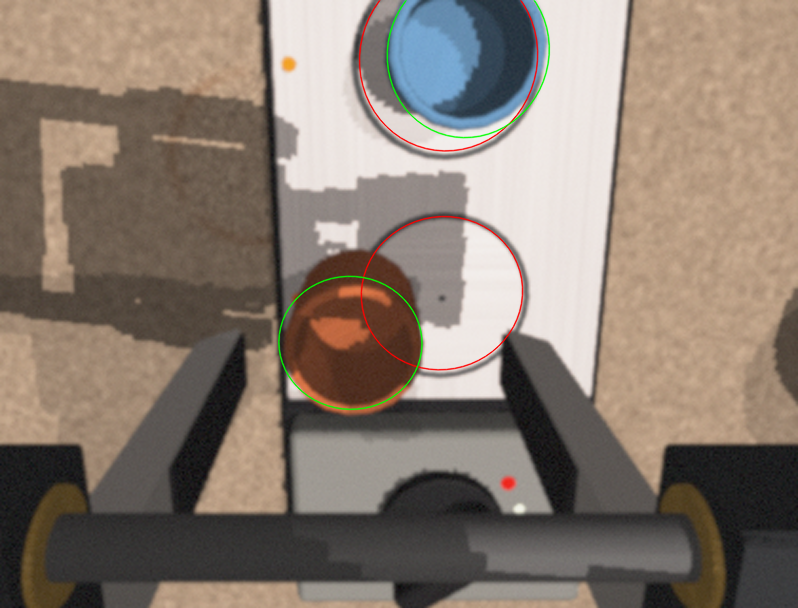

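Request:
{"method": "arm_command", "body": {
  "series": [
    [-0.016, -0.0103, 0.02, 0, 0, 0],
    [-0.016, -0.0103, 0.06, 0, 0, 0],
    [-0.016, -0.0103, 0.11, 0, 0, 0],
    [-0.016, -0.0103, 0.11, 0, 0, 0]
  ]
}}

```text
t: 10.12
ee_pos: [0.521, 0.009, 0.0294]
ee_rot: [-2.099, -2.331, 0.006]
contact_force: [0.5, 0.3, -0.2]
finger_gap: 0.81
```

Request:
{"method": "arm_command", "body": {
  "series": [
    [0, 0, 0, 0, 0, 0],
    [0, 0, 0, 0, 0, 0],
    [0, 0, 0, 0, 0, 0],
    [0, 0, 0, 0, 0, 0]
  ],
  "claw": -1
}}

```text
t: 10.62
ee_pos: [0.5236, 0.0087, 0.0332]
ee_rot: [2.102, 2.333, 0.002]
contact_force: [-2.9, 0.1, 7.7]
finger_gap: 0.552
```

```bash
python3 - <<'E'
from h import *
pp((.0,-.098,.032,0))
E
```

```text
10.62 plate [-0.0377 -0.0981] z 0.0332 F [-2.9  0.1  7.7] M [-0.05  0.38  0.01] gap 51.9
[0.0002, 0.0503, 0.0017, 0.001, 0.0002, 0.0005]
```

Request:
{"method": "arm_command", "body": {
  "series": [
    [0, 0.013, 0, 0, 0, 0],
    [0.001, 0.026, 0, 0, 0, 0],
    [0.002, 0.039, 0, 0, 0, 0],
    [0.0027, 0.0503, 0, 0, 0, 0],
    [0.0027, 0.0503, 0, 0, 0, 0],
    [0.0027, 0.0503, 0, 0, 0, 0]
  ]
}}

```text
t: 11.38
ee_pos: [0.5614, 0.0146, 0.0332]
ee_rot: [2.102, 2.332, 0.003]
contact_force: [2.6, 0.6, 6.0]
finger_gap: 0.548
```

Request:
{"method": "arm_command", "body": {
  "series": [
    [0, 0, 0, 0, 0, 0],
    [0, 0, 0, 0, 0, 0],
    [0, 0, 0, 0, 0, 0],
    [0, 0, -0.05, 0, 0, 0],
    [0, 0, -0.11, 0, 0, 0],
    [0.07, -0.03, -0.15, 0, 0, 0],
    [0.14, -0.06, -0.2, 0, 0, 0],
    [0.22, -0.09, -0.22, 0, 0, 0],
    [0.29, -0.09, -0.22, 0, 0, 0],
    [0.29, -0.09, -0.22, 0, 0, 0]
  ],
  "claw": 0.62
}}

```text
t: 12.62
ee_pos: [0.4696, 0.2271, 0.1975]
ee_rot: [-2.098, -2.339, -0.001]
contact_force: [0.6, -0.0, -0.4]
finger_gap: 0.801
```

```bash
python3 - <<'E'
from h import *
st()
from bench import viewer
for n,b,S in (("wrist",(280,160,500,460),2),("top",(178,215,338,290),5),("scene",(130,170,330,290),4)):
    p=viewer.capture(n); im=crop(p,*b,S); cv2.imwrite(f"pics/{n}8.png",im)
    for yy in (.1,0,-.1): circ(p,im,W(Q,[0,yy,0]),.036,.02,(0,0,255),S,b[:2])
    for X in ([0,.1,0],[0,0,0],[0,-.1,0]): circ(p,im,W(Q,X),.026,.076,(0,255,0),S,b[:2])
    cv2.imwrite(f"pics/{n}8o.png",im)
    for th in ["pot_white_mid","pot_blue_mid","pot_terracotta_mid","zone_1","knob_grip"]:
      for r in viewer.tip_of(p,th)[:3]: print(n,th,round(r["score"],2),toplate(back(p,r["at"],dict(z=.02,p=.048,k=.065)[th[0]])).round(4))
E
```

```text
12.62 plate [-0.069   0.1246] z 0.1975 F [ 0.6 -0.  -0.4] M [-0.09 -0.02 -0.  ] gap 75.3
wrist pot_white_mid 0.87 [-0.0024  0.1011]
wrist pot_blue_mid 0.63 [0.0012 0.0003]
wrist pot_terracotta_mid 0.94 [-0.0014 -0.0987]
wrist zone_1 0.29 [ 0.0041 -0.1285]
top pot_white_mid 0.85 [0.0072 0.1115]
top pot_white_mid 0.5 [-0.0001  0.0048]
top pot_blue_mid 0.51 [-0.0091 -0.0039]
top pot_terracotta_mid 0.76 [ 0.003  -0.0924]
top zone_1 0.95 [-0.0057 -0.0957]
top zone_1 0.57 [0.0011 0.0982]
top zone_1 0.57 [-0.0026  0.0007]
top knob_grip 0.6 [-0.0043 -0.2127]
scene pot_white_mid 0.65 [-0.0058  0.0933]
scene pot_blue_mid 0.75 [0.0005 0.0069]
scene pot_terracotta_mid 0.59 [ 0.0027 -0.0983]
scene zone_1 0.97 [-0.0086 -0.0043]
scene zone_1 0.94 [-0.0022 -0.099 ]
scene zone_1 0.92 [-0.0021  0.098 ]
scene knob_grip 0.81 [ 0.0057 -0.205 ]
```

View pics/wrist8o.png

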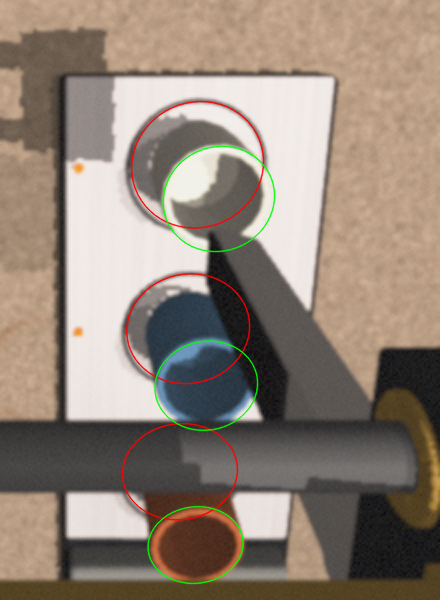

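View pics/top8o.png

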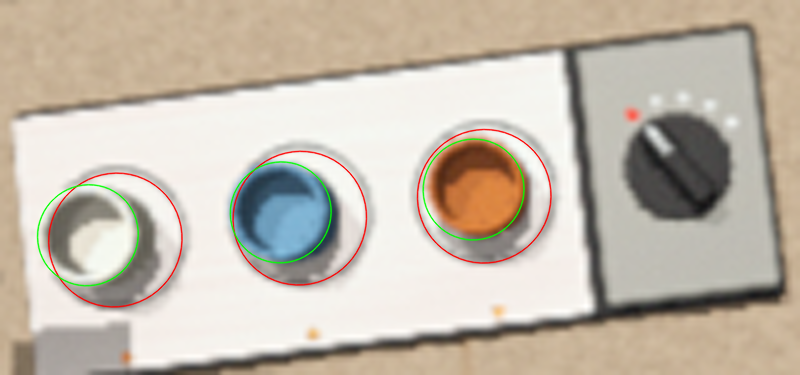

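View pics/scene8.png

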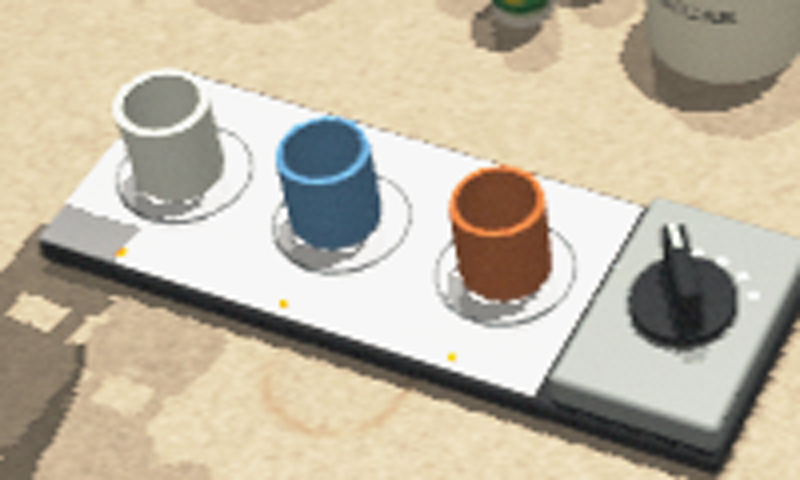

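```bash
python3 - <<'E'
from h import *
from bench import viewer
b=(150,180,290,260);S=5.6
p=viewer.capture("scene"); im=crop(p,*b,S)
o=(b[0]+0,b[1]-1.6)
for yy in (.1,0,-.1):
    circ(p,im,W(Q,[0,yy,0]),.037,.02,(0,0,255),S,o)
    circ(p,im,W(Q,[0,yy,0]),.026,.076,(0,255,0),S,o); circ(p,im,W(Q,[0,yy,0]),.026,.02,(0,255,0),S,o)
cv2.imwrite("pics/s9.png",im)
E
```

```text
(no output)
```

View pics/s9.png

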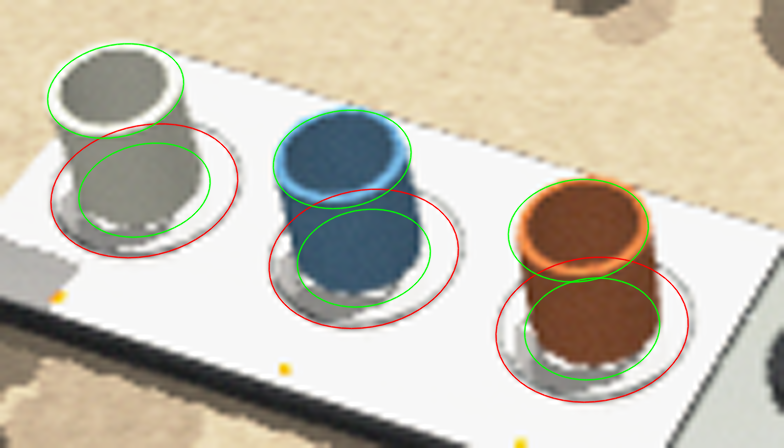

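All three pots stand inside their rings, and the three cameras agree to within about 4 mm. The knob is at off. Next I go above the knob.

```bash
python3 - <<'E'
from h import *
pp((0,-.205,.13,.6-np.pi/2))
E
```

```text
13.57 plate [-0.0682  0.1214] z 0.1972 F [-0.2 -0.4 -0.9] M [-0.04  0.12  0.02] gap 76.3
[-0.4353, 0.0906, 0.0896, -0.0, 0.0, 0.6185]
```

Request:
{"method": "arm_command", "body": {
  "series": [
    [-0.07, 0.015, 0, 0, 0, 0.1],
    [-0.145, 0.03, 0, 0, 0, 0.21],
    [-0.22, 0.045, 0.02, 0, 0, 0.32],
    [-0.29, 0.06, 0.04, 0, 0, 0.43],
    [-0.365, 0.075, 0.06, 0, 0, 0.54],
    [-0.4353, 0.0906, 0.0896, 0, 0, 0.6185],
    [-0.4353, 0.0906, 0.0896, 0, 0, 0.6185],
    [-0.4353, 0.0906, 0.0896, 0, 0, 0.6185]
  ],
  "claw": 0
}}

```text
t: 14.58
ee_pos: [0.572, -0.0934, 0.1301]
ee_rot: [-2.949, -1.083, 0.0]
contact_force: [0.1, 0.8, 0.5]
finger_gap: 0.498
```

```bash
python3 - <<'E'
from h import *
pp((0,-.205,.05,.6-np.pi/2))
from bench import viewer
p=viewer.capture("wrist"); im=p["color"][:,:,::-1].copy()
k=W(Q,[0,-.205,0])
circ(p,im,k,.029,.045,(0,0,255),1); 
a=Q[2]+.6; u=np.array([np.cos(a),np.sin(a)]); v=np.array([-u[1],u[0]])
P=[[*(k[:2]+i*.025*u+j*.0065*v),.075] for i,j in((1,1),(1,-1),(-1,-1),(-1,1))]
cv2.polylines(im,[proj(p,P).round().astype(int)],True,(0,255,0),1)
cv2.imwrite("pics/w10.png",im)
for r in viewer.tip_of(p,"knob_grip")[:2]: print(r, toplate(back(p,r["at"],.065)))
E
```

```text
14.57 plate [-0.     -0.2047] z 0.1301 F [0.1 0.8 0.5] M [-0.04  0.1  -0.01] gap 46.8
[-0.0002, 0.0004, 0.1068, -0.0001, -0.0, 0.0004]
{'at': [319.3, 252.0], 'score': 0.97} [ 0.002543   -0.20637654]
```

View pics/w10.png

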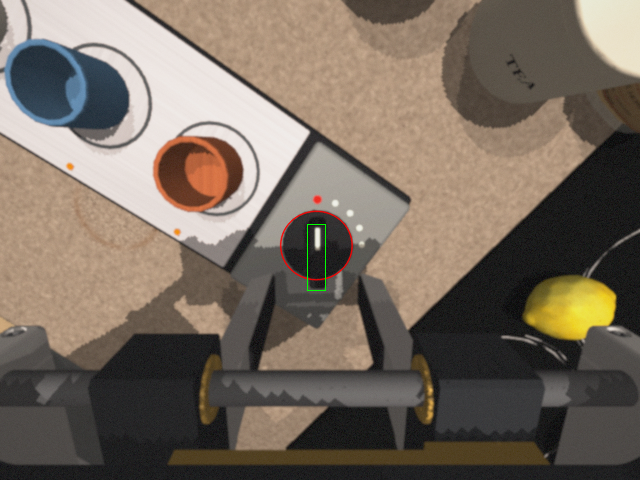

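The bar is aligned with the jaws: the drawn model sits on the knob at (316,245), with the red dot at its line end. I descend and pinch.

Request:
{"method": "arm_command", "body": {
  "series": [
    [0, 0, 0.03, 0, 0, 0],
    [0, 0, 0.07, 0, 0, 0],
    [0, 0, 0.1, 0, 0, 0],
    [0, 0, 0.105, 0, 0, 0],
    [0, 0, 0.105, 0, 0, 0]
  ]
}}

```text
t: 15.3
ee_pos: [0.5725, -0.0933, 0.0522]
ee_rot: [2.948, 1.083, 0.001]
contact_force: [-0.4, -0.0, 1.0]
finger_gap: 0.5
```

Request:
{"method": "arm_command", "body": {
  "series": [
    [0, 0, 0, 0, 0, 0],
    [0, 0, 0, 0, 0, 0],
    [0, 0, 0, 0, 0, 0],
    [0, 0, 0, 0, 0, 0],
    [0, 0, 0, 0, 0, 0],
    [0, 0, 0, 0, 0, 0]
  ],
  "claw": -1
}}

```text
t: 16.05
ee_pos: [0.5725, -0.0941, 0.0515]
ee_rot: [2.949, 1.081, 0.001]
contact_force: [4.3, -4.3, 0.3]
finger_gap: 0.139
```

```bash
python3 - <<'E'
from h import *
s=st(); print(s["joint_positions"])
E
```

```text
16.05 plate [ 0.0003 -0.2054] z 0.0515 F [ 4.3 -4.3  0.3] M [-0.82 -0.49  0.17] gap 13.1
[-2.25883595e-01  5.32675927e-01  1.57632004e+00 -4.20978158e-04
  1.03149745e+00  6.42067999e-01]
```

Request:
{"method": "arm_command", "body": {
  "series": [
    [0, 0, 0, 0, 0, 0.06],
    [0, 0, 0, 0, 0, 0.127],
    [0, 0, 0, 0, 0, 0.127]
  ]
}}

```text
t: 16.42
ee_pos: [0.5725, -0.0942, 0.0515]
ee_rot: [3.042, 0.78, 0.001]
contact_force: [4.4, -4.8, -1.0]
finger_gap: 0.138
```

```bash
python3 - <<'E'
from h import *
s=st(); print(s["ee_rot"],s["joint_torque"][5])
E
```

```text
16.43 plate [ 0.0003 -0.2055] z 0.0515 F [ 4.4 -4.8 -1. ] M [-0.95 -0.57  0.13] gap 13.0
[3.04213345e+00 7.80090066e-01 1.42093397e-03] 1.061234325170517
```

Request:
{"method": "arm_command", "body": {
  "series": [
    [0, 0, 0, 0, 0, 0.06],
    [0, 0, 0, 0, 0, 0.127],
    [0, 0, 0, 0, 0, 0.127]
  ]
}}

```text
t: 16.8
ee_pos: [0.5725, -0.0943, 0.0515]
ee_rot: [3.105, 0.473, 0.002]
contact_force: [2.9, -5.8, -1.3]
finger_gap: 0.135
```

```bash
python3 - <<'E'
from h import *
s=st(); print(s["ee_rot"],s["joint_torque"][5])
E
```

```text
16.8 plate [ 0.0004 -0.2056] z 0.0515 F [ 2.9 -5.8 -1.3] M [-1.03 -0.68  0.16] gap 12.7
[3.10466290e+00 4.73237966e-01 1.70465300e-03] 1.0697011649608612
```

```bash
python3 - <<'E'
from h import *
from bench import viewer
p=viewer.capture("wrist"); cv2.imwrite("pics/w11.png",p["color"][:,:,::-1])
E
```

```text
(no output)
```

View pics/w11.png

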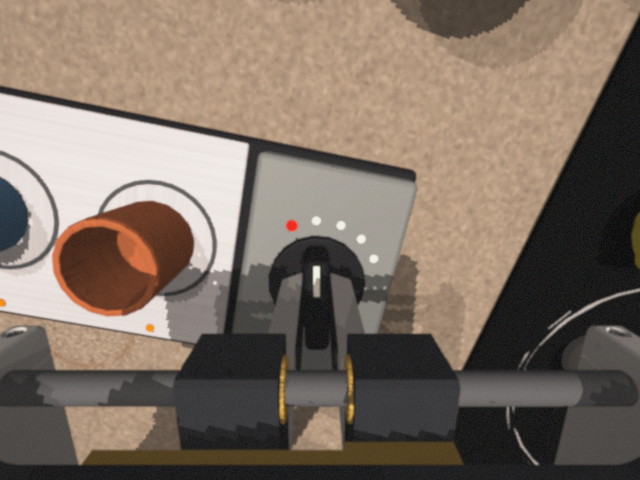

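The bar's line at (316,280) now points at the first white dot, at (316,220), so the knob is at the first click and following the fingers. I turn on towards the third.

Request:
{"method": "arm_command", "body": {
  "series": [
    [0, 0, 0, 0, 0, 0.06],
    [0, 0, 0, 0, 0, 0.12],
    [0, 0, 0, 0, 0, 0.19],
    [0, 0, 0, 0, 0, 0.255],
    [0, 0, 0, 0, 0, 0.255],
    [0, 0, 0, 0, 0, 0.255]
  ]
}}

```text
t: 17.6
ee_pos: [0.5726, -0.0945, 0.0515]
ee_rot: [3.137, -0.152, 0.002]
contact_force: [4.3, -6.6, -0.7]
finger_gap: 0.137
```

```bash
python3 - <<'E'
from h import *
s=st(); print(s["ee_rot"],s["joint_torque"][5],s["joint_positions"][5])
E
```

```text
17.6 plate [ 0.0004 -0.2058] z 0.0515 F [ 4.3 -6.6 -0.7] M [-1.35 -0.61  0.15] gap 12.9
[ 3.13677370e+00 -1.51522842e-01  2.24001796e-03] 0.18692640122026205 1.4416211569413702
```

Request:
{"method": "arm_command", "body": {
  "series": [
    [0, 0, 0, 0, 0, 0.05],
    [0, 0, 0, 0, 0, 0.1],
    [0, 0, 0, 0, 0, 0.15],
    [0, 0, 0, 0, 0, 0.2],
    [0, 0, 0, 0, 0, 0.255],
    [0, 0, 0, 0, 0, 0.255],
    [0, 0, 0, 0, 0, 0.255],
    [0, 0, 0, 0, 0, 0.255]
  ]
}}

```text
t: 18.6
ee_pos: [0.5725, -0.0946, 0.0515]
ee_rot: [3.044, -0.773, 0.002]
contact_force: [3.2, -8.0, -1.3]
finger_gap: 0.138
```

```bash
python3 - <<'E'
from h import *
s=st(); print(s["ee_rot"],s["joint_torque"][5],s["joint_positions"][5])
from bench import viewer
p=viewer.capture("wrist"); cv2.imwrite("pics/w12.png",p["color"][:,:,::-1])
p=viewer.capture("scene"); cv2.imwrite("pics/s12.png",crop(p,130,150,350,300,3.6))
E
```

```text
18.6 plate [ 0.0003 -0.206 ] z 0.0515 F [ 3.2 -8.  -1.3] M [-1.55 -0.56  0.25] gap 12.9
[ 3.04398635e+00 -7.72569416e-01  2.34552091e-03] 0.1682850206270814 1.8421396670314587
```

View pics/w12.png

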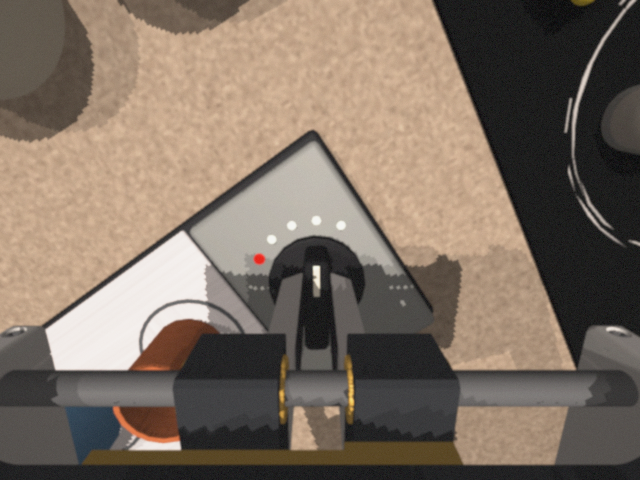

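View pics/s12.png

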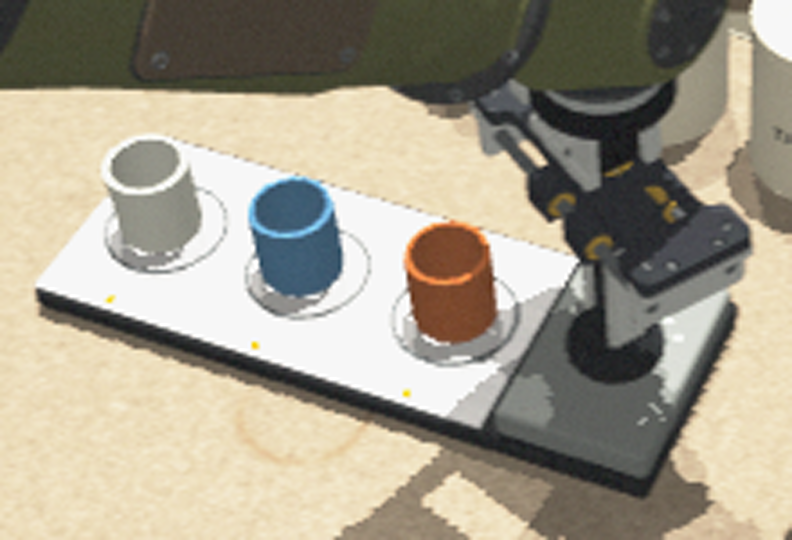

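The line points at the third white dot, at (316,220), and the pots are still in their rings. I hold briefly and hand in.

Request:
{"method": "arm_command", "body": {
  "series": [
    [0, 0, 0, 0, 0, 0],
    [0, 0, 0, 0, 0, 0],
    [0, 0, 0, 0, 0, 0]
  ]
}}

```text
t: 19.08
ee_pos: [0.5725, -0.0947, 0.0515]
ee_rot: [3.044, -0.773, 0.002]
contact_force: [2.9, -8.7, -2.0]
finger_gap: 0.138
```

```bash
python3 - <<'E'
from h import *
s=st(); print(s["ee_rot"],s["joint_vel"][5])
from bench import job
print(job.job_done())
E
```

```text
19.07 plate [ 0.0003 -0.206 ] z 0.0515 F [ 2.9 -8.7 -2. ] M [-1.55 -0.55  0.17] gap 13.0
[ 3.04397558e+00 -7.72521588e-01  2.44225840e-03] 1.598697367498614e-05
the job is handed in; nothing more can be done
None
```

I slid each pot into its own ring with a light pinch, never lifting it. I then pinched the knob bar, turned it 1.2 rad clockwise to the third click, and handed the job in at about 19 s while still holding it.

- **Pots:** each one appears to be within about 4 mm of its ring centre, against the 10 mm allowed. The cameras disagreed with one another by about 3 mm on ring and pot positions. The network's own reports scattered up to 12 mm, so I relied on overlays drawn on the pictures. After the knob turn the scene picture showed the pots still in their rings.
- **Knob:** the bar's white line pointed at the third white dot, and the grip opening stayed at 13 mm, so the bar had not slipped. The arm was at rest, with a sideways force of about 9 N on the gripper.
- **Not checked:** I did not measure the salt shaker, mug or lemon again at the end. The arm never went near them.

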